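# Line up the bottle sizes on the display board

### The arm

A 7-joint arm with a two-finger parallel gripper is mounted at the origin on the work surface. World frame = base frame: x ahead of the robot, y to its left, z up, the work surface at z = 0. Lengths are in m, angles in rad, forces in N, time in s.
With the tool pointing down it reaches from about 0.425 to 0.875 m from the base axis. Payload 4.7 kg.
Tool frame: the origin (TCP) lies midway between the tips of the shut fingers; the grasp point (between the pads) lies 19 mm behind it; x points along the fingers, z is the direction in which the jaws open and shut, and the axes are right-handed (so a half turn about x gives the same grasp; the last joint's range is limited). The gripper opens to 87 mm and grips with 3 to 60 N. Pads are 19 mm wide; open, the fingers measure 117 mm over their backs; the gripper's body (75 mm by 190 mm) begins 51 mm behind the grasp point.
Start: joints at [1.278, 0.321, -0.07, 1.45, 0.023, 1.371, -0.057], TCP at [0.196, -0.62, 0.223] pointing down, gripper open.
Joint ranges: [-2.86, 2.86], [-0.3, 2.09], [-1.38, 1.24], [0.06, 2.45], [-1.56, 4.7], [0.09, 2.05], [-2.69, 2.69]. Speed limits (rad/s): [2.57, 2.57, 3.14, 3.14, 3.14, 3.14, 3.14].

### API

Orientations are given as a rotation vector (axis times angle).
In Python, from bench import ctrl, vision, close_job gives the robot as it stands. The module is installed in compiled form; this text tells all that it offers.
- The arm moves only by the tool servo_tool, never from a script. Its argument "commands" is a list that holds one entry, the list of rows, each a list of 7 numbers: the turn, a rotation vector about the tool's x, y, z in degrees, then the shift along the tool's x, y, z in mm, then the finger opening in mm, from 0 to 87. In form: [[[wx, wy, wz, x, y, z, grip], ...]]. A call has 1 to 5 rows; each row is the pose to reach, as a shift and turn from the pose commanded when the call began, along the tool's axes at that moment; what a row does not reach only later rows make up. A row lasts 1/8 s, in which the tool goes at most 62.5 mm and 10.7 degrees, less where a joint would pass 70% of its speed; a pose out of reach is approached as far as the arm can. A call with a gripper value outside its range is refused whole. The fingers move at their own pace and stop on an object; "newtons" is the grip in N (left out, the last holds). Time passes only in rows, so rows that repeat a pose let the fingers close. It gives the time, the measured TCP pose, the force and the opening at its end, in the units of the state.
- ctrl.get_state(): the state, without advancing time (a new reading comes with each control period).
- vision.get_image(name): name is "side" or "top" or "wrist"; returns the picture (384x512x3 uint8, red, green, blue); there is no depth.
- vision.camera_info(name): a dict with "fov_y" (degrees; the focal length in pixels is half the picture's height over the tangent of half this angle, whatever the lens; pixels are square), "cx", "cy" (the principal point, pixels), "dist" ([k1, k2, p1, p2, k3] as OpenCV has them; the pictures are not rectified), "pose" (4x4, takes a point from camera to world coordinates). Camera axes: x right, y down, z forward; pixel columns grow to the right and rows downward; lengths in m; the calibration is good to about 2 mm. A picture is of the moment at which its call begins: read the wrist's pose just before it. camera_info takes no time and is no camera call; for the wrist camera it gives the pose at the moment of the call.
- close_job(): hands the job in, once; it reports no verdict.
The state is a dict: "time": time; "joint_positions": joint angles; "qd": joint speeds; "joint_torque": joint torques, N m; "position": TCP position; "tool_rot": TCP orientation; "ft_force": force on the tool from outside, world axes, zero at the start; "torque": the same for the moment, N m; "grip_width": opening from 0.0 (shut) to 1.0 (fully open).
Only numpy, scipy, OpenCV 4.12 (cv2) and the standard library are available. Lean on these libraries where they do the work, as an engineer would, in place of code of your own. Each camera call takes 0.05 s, during which the arm holds its last target. There are 200 camera calls.

### The job

Set the four white bottles out on the plywood display board in order of height: the tallest on the mark next to the orange end stop, then each shorter one on the next mark, the shortest on the last. Stand each upright and centred on its mark, let go of it, do not knock any over on the way, and leave the blue-lidded jar where it stands.

Things in the scene. Friction and masses are not known exactly. Their poses are not given: they have to be found in the camera images.
- bottle_green: Loose upright plain white cylindrical bottle with a green cap and a green band, 150 mm tall, 42 mm diameter; the tallest of the four. Straight-sided up to the cap, which is the top 18 mm and 1 mm smaller in radius. Origin: centre of its underside; z up along the bottle. 0.04 to 0.25 kg; it can be gripped round the body from above, any yaw.
- bottle_purple: Loose upright plain white cylindrical bottle with a purple cap and a purple band, 125 mm tall, 38 mm diameter; the second tallest of the four. Straight-sided up to the cap, which is the top 18 mm and 1 mm smaller in radius. Origin: centre of its underside; z up along the bottle. 0.04 to 0.25 kg; it can be gripped round the body from above, any yaw.
- bottle_yellow: Loose upright plain white cylindrical bottle with a yellow cap and a yellow band, 100 mm tall, 34 mm diameter; the second shortest of the four. Straight-sided up to the cap, which is the top 18 mm and 1 mm smaller in radius. Origin: centre of its underside; z up along the bottle. 0.04 to 0.25 kg; it can be gripped round the body from above, any yaw.
- bottle_black: Loose upright plain white cylindrical bottle with a black cap and a black band, 75 mm tall, 30 mm diameter; the shortest of the four. Straight-sided up to the cap, which is the top 18 mm and 1 mm smaller in radius. Origin: centre of its underside; z up along the bottle. 0.04 to 0.25 kg; it can be gripped round the body from above, any yaw.
- mark_1: Fixed flat round mark, grey with a black rim, 52 mm diameter, flush on the display board. An end mark of one straight row: 1, 2, 3, 4, 85 mm apart along the board, mark_1 towards -y; the number does not tell which end is orange. Origin: disc centre, 11.5 mm above the table; the board's top, where bottles stand, is 0.5 mm higher. y runs along the row from 1 to 4.
- mark_2: Fixed flat round mark, grey with a black rim, 52 mm diameter, flush on the display board. A middle mark of one straight row: 1, 2, 3, 4, 85 mm apart along the board, mark_1 towards -y; the number does not tell which end is orange. Origin: disc centre, 11.5 mm above the table; the board's top, where bottles stand, is 0.5 mm higher. y runs along the row from 1 to 4.
- mark_3: Fixed flat round mark, grey with a black rim, 52 mm diameter, flush on the display board. A middle mark of one straight row: 1, 2, 3, 4, 85 mm apart along the board, mark_1 towards -y; the number does not tell which end is orange. Origin: disc centre, 11.5 mm above the table; the board's top, where bottles stand, is 0.5 mm higher. y runs along the row from 1 to 4.
- mark_4: Fixed flat round mark, grey with a black rim, 52 mm diameter, flush on the display board. An end mark of one straight row: 1, 2, 3, 4, 85 mm apart along the board, mark_1 towards -y; the number does not tell which end is orange. Origin: disc centre, 11.5 mm above the table; the board's top, where bottles stand, is 0.5 mm higher. y runs along the row from 1 to 4.
- stop_orange: Orange end stop, a fixed upright block 80 x 18 x 35 mm tall, on one end of the plywood display board (400 x 100 x 12 mm, long side roughly along y, turned up to 0.12 rad), 55 mm beyond the nearest end mark (centre to centre). Either end; the other has an identical grey stop. Origin: centre of its underside, on the board's top.
- jar_blue: Loose squat white cosmetics jar with a blue lid, 58 mm diameter, 48 mm tall, standing among the bottles (a small 46 x 46 x 60 mm cardboard carton stands among them too); not part of the row, to be left alone. All six stand in a loose line in front of the board, centres at least 95 mm apart. Origin: centre of its underside.
Not all that is in view belongs to the job. What is shaped like the bottle_purple but pink or red is not meant.

How it is judged:
By the outcome, as a careful person would: the job done as asked, in the order asked, and still so for the second after the job is handed in, with the robot touching nothing.
It also fails if it takes over 112 s, if anything falls off the work surface, if the arm or the gripper's body presses on something with over 40 N, if the wrist force passes 120 N, or if a joint passes its speed limit or range.

## Working session

There is one attempt and no reset: what is moved stays moved. The work goes in short steps, Python scripts to look and compute and a tool call to move; the robot and the scene stay as the last step left them, time stands still between calls to the robot, and variables do not carry over. Pictures are saved under pics/ and viewed, about 12 in all and at most 16, crops included, and the job is handed in when it is done.

Besides the shell and the picture viewer there is one more tool, called after "Request:" as name(argument=value, ...), one argument or row to a line, values as JSON. servo_tool: Moves the arm, as the interface text tells. Its arguments: {"type":"object","properties":{"commands":{"type":"array"},"newtons":{"type":"number"}},"required":["commands"]}

```bash
mkdir -p pics; python3 - <<'E'
from bench import ctrl, vision
import cv2,numpy as np
s=ctrl.get_state();print(s)
for n in("top","side"):
    im=vision.get_image(n);cv2.imwrite(f"pics/{n}0.png",im[...,::-1]);print(n,vision.camera_info(n))
E
```

```text
{'time': 0.0, 'joint_positions': array([ 1.27806315,  0.3218505 , -0.07008022,  1.45166391,  0.02260253,
        1.37078575, -0.05688491]), 'qd': array([ 0.00132698,  0.00032235, -0.00016579, -0.00108986, -0.00022966,
       -0.00107031,  0.0011996 ]), 'joint_torque': array([-1.42497947e-04, -4.91291893e+01, -4.03847108e-01, -3.12533891e+01,
       -6.40511164e-02,  4.35802387e-02,  1.36190197e-04]), 'position': array([ 0.19611086, -0.61913718,  0.22144918]), 'tool_rot': array([ 0.98133439,  1.34053868, -0.97958894]), 'ft_force': array([-0.75143409, -1.02404456, -0.83209644]), 'torque': array([ 0.04774678, -0.01622407, -0.01277324]), 'grip_width': 0.9998152159177889}
top {'fov_y': 42.69817382970086, 'cx': 255.95172571627458, 'cy': 195.77338203492826, 'dist': array([0.02050057, 0.        , 0.        , 0.        , 0.        ]), 'pose': array([[ 0.01351049, -0.98692913,  0.16058756,  0.32009792],
       [-0.99990593, -0.01295505,  0.00450539,  0.01104315],
       [-0.00236609, -0.16063332, -0.98701132,  1.25821512],
       [ 0.        ,  0.        ,  0.        ,  1.        ]])}
side {'fov_y': 46.76687026560184, 'cx': 260.5300647070228, 'cy': 190.72129005395362, 'dist': array([-0.09511766,  0.        ,  0.        ,  0.        ,  0.        ]), 'pose': array([[ 9.67600416e-01, -1.94949861e-01,  1.60449327e-01,
         3.73185596e-01],
       [-2.52486319e-01, -7.46332301e-01,  6.15823640e-01,
        -6.29192112e-01],
       [-3.06217857e-04, -6.36382470e-01, -7.71373618e-01,
         8.02427122e-01],
       [ 0.00000000e+00,  0.00000000e+00,  0.00000000e+00,
         1.00000000e+00]])}
```

View pics/top0.png

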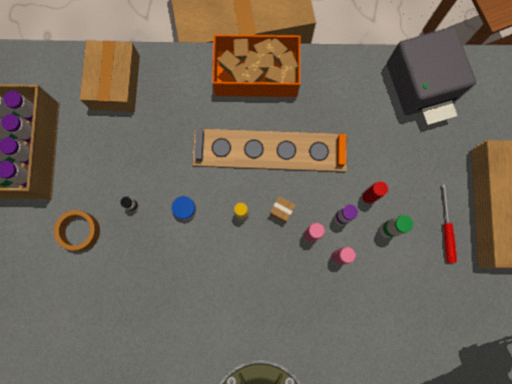

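View pics/side0.png

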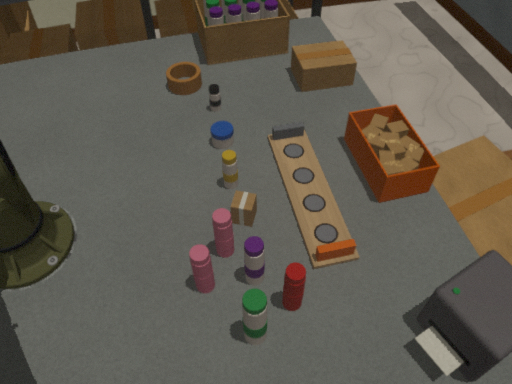

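The top view shows the orange stop at the right end (342,150), which is the -y end, so green goes on mark_1. The marks are at about (320,151), (287,150), (254,149) and (221,147). Caps are green (404,224), purple (349,212), yellow (241,209) and black (127,202). Pink and red decoys stand around purple.

```bash
cat > h.py <<'E'
import cv2,numpy as np
from scipy.spatial.transform import Rotation as R
def rays(info,uv,shape=(384,512)):
    f=shape[0]/2/np.tan(np.radians(info["fov_y"]/2))
    K=np.array([[f,0,info["cx"]],[0,f,info["cy"]],[0,0,1.]])
    p=cv2.undistortPoints(np.asarray(uv,float).reshape(-1,1,2),K,np.asarray(info["dist"])).reshape(-1,2)
    T=info["pose"];return T[:3,3],np.c_[p,np.ones(len(p))]@T[:3,:3].T
def onplane(info,uv,z):
    o,d=rays(info,uv);return o+d*((z-o[2])/d[:,2])[:,None]
def meet(i1,u1,i2,u2):
    a,d=rays(i1,u1);b,e=rays(i2,u2);d=d[0]/np.linalg.norm(d[0]);e=e[0]/np.linalg.norm(e[0])
    s=np.linalg.lstsq(np.c_[d,-e],b-a,rcond=None)[0];p=a+s[0]*d;q=b+s[1]*e
    return (p+q)/2,np.linalg.norm(p-q)
HSV={"green":((60,120,50),(85,255,255)),"purple":((125,100,40),(150,255,255)),"yellow":((20,150,100),(32,255,255)),"black":((0,0,0),(179,120,45)),"blue":((105,150,60),(120,255,255))}
H=dict(green=.15,purple=.125,yellow=.1,black=.075,blue=.048)
def blobs(rgb,col,win=None,amin=20):
    hsv=cv2.cvtColor(np.ascontiguousarray(rgb),cv2.COLOR_RGB2HSV);m=cv2.inRange(hsv,HSV[col][0],HSV[col][1])
    if win: w=np.zeros_like(m);x0,x1,y0,y1=win;w[y0:y1,x0:x1]=m[y0:y1,x0:x1];m=w
    n,l,s,c=cv2.connectedComponentsWithStats(m)
    return [(c[i].round(1),s[i].tolist()) for i in range(1,n) if s[i,4]>=amin],l
E
python3 - <<'E'
from bench import vision
from h import *
t=cv2.imread("pics/top0.png")[...,::-1];s=cv2.imread("pics/side0.png")[...,::-1]
it,is_=vision.camera_info("top"),vision.camera_info("side")
wt=dict(green=(380,420,210,245),purple=(335,362,203,230),yellow=(228,252,198,225),black=(115,142,193,217),blue=(165,200,190,225))
ws=dict(green=(240,272,286,312),purple=(240,268,235,256),yellow=(220,242,148,166),black=(205,222,83,96),blue=(208,238,120,137))
for c in wt:
    b=max(blobs(t,c,wt[c])[0],key=lambda q:q[1][4]);d=max(blobs(s,c,ws[c])[0],key=lambda q:q[1][4])
    p,g=meet(it,b[0],is_,d[0])
    print(c,b,d,"meet",p.round(4),round(g,4),"top@h",onplane(it,b[0],H[c]-.004).round(4),"side@h-9",onplane(is_,d[0],H[c]-.007).round(4))
g=cv2.cvtColor(np.ascontiguousarray(t),cv2.COLOR_RGB2HSV)
m=cv2.inRange(g,(0,0,0),(179,60,255))
def marks(img,info,box):
    hsv=cv2.cvtColor(np.ascontiguousarray(img),cv2.COLOR_RGB2HSV);m=cv2.inRange(hsv,(0,0,0),(179,90,150))
    x0,x1,y0,y1=box;w=np.zeros_like(m);w[y0:y1,x0:x1]=m[y0:y1,x0:x1]
    for c in cv2.findContours(w,cv2.RETR_EXTERNAL,cv2.CHAIN_APPROX_NONE)[0]:
        if cv2.contourArea(c)>100:
            e=cv2.fitEllipse(c);print(np.round(e[0],1),np.round(e[1],1),onplane(info,[e[0]],.012).round(4))
marks(t,it,(208,334,135,165))
print();marks(s,is_,(278,342,140,245))
o=cv2.inRange(g,(5,200,150),(15,255,255));o[:,:335]=0;o[:130]=0;o[175:]=0;mm=cv2.moments(o,True)
print("stop",onplane(it,[(mm['m10']/mm['m00'],mm['m01']/mm['m00'])],.047))
print(vision.camera_info("wrist"))
E
```

```text
green (array([403.6, 223.5]), [395, 216, 18, 16, 234]) (array([254.2, 300. ]), [243, 289, 24, 23, 430]) meet [ 0.4426 -0.3205  0.1427] 0.0009 top@h [[ 0.4418 -0.3195  0.146 ]] side@h-9 [[ 0.443  -0.3206  0.143 ]]
purple (array([349.5, 211.9]), [342, 205, 16, 15, 179]) (array([253.7, 245.5]), [245, 237, 19, 19, 282]) meet [ 0.4709 -0.2032  0.116 ] 0.0007 top@h [[ 0.4699 -0.2023  0.121 ]] side@h-9 [[ 0.471  -0.2044  0.118 ]]
yellow (array([240.3, 209. ]), [234, 203, 13, 13, 137]) (array([228.6, 155. ]), [222, 150, 14, 11, 117]) meet [0.4774 0.0533 0.0943] 0.001 top@h [[0.4767 0.0533 0.096 ]] side@h-9 [[0.4781 0.0546 0.093 ]]
black (array([125.8, 202. ]), [121, 197, 11, 11, 82]) (array([213.8,  89. ]), [210, 84, 9, 10, 73]) meet [0.4951 0.3365 0.0619] 0.0002 top@h [[0.4937 0.334  0.071 ]] side@h-9 [[0.4942 0.3285 0.068 ]]
blue (array([182.8, 207.2]), [172, 196, 23, 23, 401]) (array([221.5, 128.8]), [211, 122, 22, 15, 261]) meet [0.4871 0.1991 0.0411] 0.0007 top@h [[0.4864 0.1987 0.044 ]] side@h-9 [[0.4875 0.1992 0.041 ]]
[318.5 150.9] [17.4 17.9] [[ 0.6436 -0.1448  0.012 ]]
[285.9 149.6
[... 221 characters left out ...]
.2] [[ 0.645  -0.0626  0.012 ]]
[303.1 175.2] [14.9 19.9] [[0.6476 0.0225 0.012 ]]
[287.7 223.9] [21.4 91.1] [[ 0.5711 -0.1036  0.012 ]]
[293.2 150.5] [13.4 19.1] [[0.6494 0.1074 0.012 ]]
[329.6 161.4] [26.2 87.5] [[0.7247 0.0491 0.012 ]]
stop [[ 0.64233892 -0.19931975  0.047     ]]
{'fov_y': 64.86852348654821, 'cx': 252.90604059357247, 'cy': 193.18082286183628, 'dist': array([-0.01357397,  0.        ,  0.        ,  0.        ,  0.        ]), 'pose': array([[ 0.30222693, -0.92456506, -0.23203088,  0.25805835],
       [-0.95323481, -0.29352097, -0.0720335 , -0.59997807],
       [-0.00150627,  0.24295038, -0.97003755,  0.38236363],
       [ 0.        ,  0.        ,  0.        ,  1.        ]])}
```

```bash
cat >> h.py <<'E'
def go(p,yaw=None,jawx=1):
    """shift and turn from the present pose to TCP p (m), tool x down, tool z along jawx*world x turned by yaw"""
    from bench import ctrl
    s=ctrl.get_state();A=R.from_rotvec(s["tool_rot"])
    zt=jawx*np.array([np.cos(yaw or 0),np.sin(yaw or 0),0]);xt=np.array([0,0,-1.]);B=R.from_matrix(np.c_[xt,np.cross(zt,xt),zt])
    w=np.degrees((A.inv()*B).as_rotvec());d=A.inv().apply(np.asarray(p)-s["position"])*1e3
    print("t",round(s["time"],2),"pos",s["position"].round(4),"F",s["ft_force"].round(1),"grip",round(s["grip_width"]*87,1),"-> turn",w.round(1),"shift",d.round(1));return s
E
python3 - <<'E'
from bench import vision
from h import *
from bench import ctrl
print(R.from_rotvec(ctrl.get_state()["tool_rot"]).as_matrix().round(3))
it=vision.camera_info("top")
t=cv2.imread("pics/top0.png");hsv=cv2.cvtColor(t,cv2.COLOR_BGR2HSV)
m=cv2.inRange(hsv,(160,90,90),(179,255,255))|cv2.inRange(hsv,(0,180,60),(3,255,255));n,l,st,c=cv2.connectedComponentsWithStats(m)
for i in range(1,n):
    if st[i,4]>40: print(c[i],st[i],onplane(it,[c[i]],.12).round(3))
for j in(1,-1): go((.494,.333,.25),0,j)
E
```

```text
[[-0.001  0.953  0.302]
 [ 0.002  0.302 -0.953]
 [-1.    -0.    -0.002]]
[375.85159011 191.25795053] [363 182  25  21 283] [[ 0.52  -0.265  0.12 ]]
[315.67924528 230.33490566] [306 223  19  17 212] [[ 0.426 -0.123  0.12 ]]
[449.55319149 242.96010638] [444 223  13  40 376] [[ 0.401 -0.431  0.12 ]]
[346.05701754 254.34210526] [335 247  21  16 228] [[ 0.372 -0.193  0.12 ]]
t 0.1 pos [ 0.1961 -0.6192  0.2216] F [ 0.6 -0.5 -0.6] grip 87.2 -> turn [-72.4  -0.1  -0.1] shift [ -27.1  571.6 -817.8]
t 0.1 pos [ 0.1961 -0.6192  0.2216] F [ 0.6 -0.5 -0.6] grip 87.2 -> turn [ 1.076e+02 -1.000e-01  1.000e-01] shift [ -27.1  571.6 -817.8]
```

Request:
servo_tool(
  commands=[
    [[-9, 0, 0, -6, 50, -32, 70], [-18, 0, 0, -12, 100, -65, 70], [-27, 0, 0, -18, 150, -97, 70], [-36, 0, 0, -24, 200, -130, 70], [-45, 0, 0, -30, 250, -162, 70]],
  ],
)

```text
time: 0.72
position: [0.3865, -0.3879, 0.2525]
tool_rot: [0.371, 1.539, -0.371]
ft_force: [1.1, -1.1, -0.0]
grip_width: 0.805
```

```bash
python3 -c "
from h import *
go((.5,-.1,.25),0);go((.49,.2,.25),0)"
```

```text
t 0.72 pos [ 0.3865 -0.3879  0.2525] F [ 1.1 -1.1 -0. ] grip 70.0 -> turn [-27.1  -0.    0. ] shift [  2.4 308.  -30.2]
t 0.72 pos [ 0.3865 -0.3879  0.2525] F [ 1.1 -1.1 -0. ] grip 70.0 -> turn [-27.1  -0.    0. ] shift [   2.4  570.4 -175.9]
```

Request:
servo_tool(
  commands=[
    [[-9, 0, 0, 0, 61, -6, 60], [-18, 0, 0, 0, 122, -12, 60], [-27, 0, 0, 0, 183, -18, 60], [-27, 0, 0, 0, 245, -24, 60], [-27, 0, 0, 0, 307, -30, 60]],
  ],
)

```text
time: 1.35
position: [0.5006, -0.1016, 0.2524]
tool_rot: [0.006, 1.571, -0.007]
ft_force: [1.4, -0.6, 0.5]
grip_width: 0.695
```

```bash
python3 -c "
from h import *
go((.48,.2,.25),0);go((.494,.335,.18),0)"
```

```text
t 1.35 pos [ 0.5006 -0.1016  0.2524] F [ 1.4 -0.6  0.5] grip 60.4 -> turn [-0.4 -0.   0. ] shift [  2.2 301.4 -23. ]
t 1.35 pos [ 0.5006 -0.1016  0.2524] F [ 1.4 -0.6  0.5] grip 60.4 -> turn [-0.4 -0.   0. ] shift [ 72.1 436.6 -10. ]
```

Request:
servo_tool(
  commands=[
    [[0, 0, 0, 0, 61, -4, 60], [0, 0, 0, 0, 122, -8, 60], [0, 0, 0, 0, 183, -12, 60], [0, 0, 0, 0, 244, -12, 60], [0, 0, 0, 0, 304, -12, 60]],
  ],
)

```text
time: 1.98
position: [0.4903, 0.2022, 0.2525]
tool_rot: [0.006, 1.57, -0.007]
ft_force: [0.6, -0.0, -0.8]
grip_width: 0.695
```

Request:
servo_tool(
  commands=[
    [[0, 0, 0, 20, 50, 2, 60], [0, 0, 0, 40, 95, 4, 60], [0, 0, 0, 70, 132, 4, 60], [0, 0, 0, 70, 132, 4, 60]],
  ],
)

```text
time: 2.48
position: [0.4924, 0.335, 0.1795]
tool_rot: [0.001, 1.577, -0.001]
ft_force: [0.6, 0.0, 0.7]
grip_width: 0.691
```

```bash
cat > look.py <<'E'
import sys;from bench import vision,ctrl;from h import *
name=sys.argv[1]
go((float(sys.argv[3]),float(sys.argv[4]),float(sys.argv[5])),0) if len(sys.argv)>3 else None
i=vision.camera_info("wrist");im=vision.get_image("wrist");cv2.imwrite(f"pics/{name}.png",im[...,::-1])
c=sys.argv[2]
for b in blobs(im,c,amin=150)[0]: print(b,onplane(i,[b[0]],H[c]).round(4))
E
python3 look.py w_black black .494 .335 .09
```

```text
t 2.48 pos [0.4924 0.335  0.1795] F [0.6 0.  0.7] grip 60.1 -> turn [-0.1 -0.4  0. ] shift [89.5  0.   2.2]
(array([179.1, 319.9]), [0, 214, 512, 170, 46340]) [[0.4155 0.2012 0.075 ]]
(array([417.7, 255.3]), [312, 214, 200, 83, 5830]) [[0.6481 0.2729 0.075 ]]
(array([187.4, 229.9]), [169, 219, 31, 20, 394]) [[0.4294 0.2986 0.075 ]]
(array([318.7, 230. ]), [307, 219, 31, 20, 391]) [[0.5521 0.2987 0.075 ]]
(array([492.9, 373.5]), [472, 363, 40, 21, 768]) [[0.7486 0.1342 0.075 ]]
```

View pics/w_black.png

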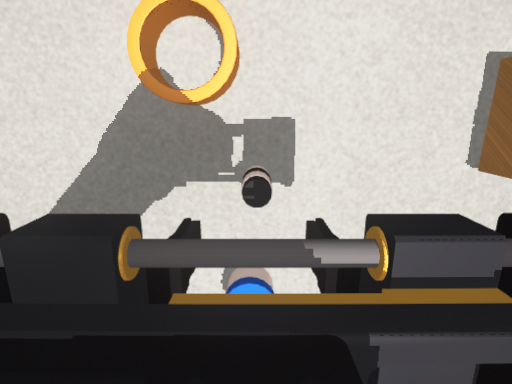

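Wrist view: the black cap is at about (256,191), close to midway between the fingers at (185,235) and (320,235). The gripper's long body side runs along the jaws, which is world x.

```bash
python3 - <<'E'
from bench import vision
from h import *
i=vision.camera_info("wrist");im=cv2.imread("pics/w_black.png")
g=cv2.cvtColor(im,cv2.COLOR_BGR2GRAY)[165:214,225:290];m=(g<40).astype(np.uint8)
n,l,s,c=cv2.connectedComponentsWithStats(m)
for k in range(1,n):
  if s[k,4]>100:
    pts=cv2.findContours((l==k).astype(np.uint8),0,1)[0][0]; (x,y),r=cv2.minEnclosingCircle(pts)
    print(c[k]+[225,165],s[k],x+225,y+165,r,onplane(i,[(x+225,y+165),c[k]+[225,165]],.074).round(4),onplane(i,[c[k]+[225,165]],.066).round(4))
E
python3 - <<'E'
from bench import vision
from h import *
i=vision.camera_info("wrist");im=cv2.imread("pics/w_black.png")
g=cv2.cvtColor(im,cv2.COLOR_BGR2GRAY)
print(g[165:212:4,230:286:4])
m=(g<22).astype(np.uint8);m[212:]=0;m[:160]=0
n,l,s,c=cv2.connectedComponentsWithStats(m)
for k in range(1,n):
  if s[k,4]>60:
    print(c[k],s[k],onplane(i,[c[k],(c[k][0],s[k][1]+s[k][3]-15)],.074).round(4))
E
```

```text
[[115 215 118 123 119 118 131 135 121 119 122 122 122 120]
 [119 115 117 117 126  57  39  40  49 129 121 119 118 119]
 [215 171 119 117  39 164 166 168 165  52 120 123 125 121]
 [119 117 115 103 167  99  40  39  55 171 101 122 120 122]
 [154 156 157 120  50  62  46  47  46  40 124 123 122 119]
 [216 223 217 179  66  74  47  46  44  46 135 226 227 225]
 [217 225 221  91  44  46  46  46  45  46  44 226 224 224]
 [217 217 219  83  46  44  47  46  46  45  45 220 226 220]
 [217 221 218 170  67  68  57  45  45  44  52 226 219 224]
 [222 217 215 224  46  45  46  46  46  47 218 220 221 218]
 [218 223 225 216 218  78  45  45  45 204 220 220 225 226]
 [212 223 218 224 220 220 219 229 222 225 227 222 229 226]]
```

```bash
python3 - <<'E'
from bench import vision
from h import *
i=vision.camera_info("wrist")
P=onplane(i,[(256.5,191.5),(242,191.5),(271,191.5)],.075).round(4);print(P)
go((P[0,0],P[0,1],.022),0)
E
```

```text
[[0.496  0.3335 0.075 ]
 [0.4828 0.3335 0.075 ]
 [0.5092 0.3334 0.075 ]]
t 2.52 pos [0.4941 0.3333 0.181 ] F [ 0.  -1.  -0.2] grip 59.7 -> turn [-0.2 -0.2  0. ] shift [159.    0.3   2.5]
```

Request:
servo_tool(
  commands=[
    [[0, 0, 0, 55, 0, 2, 60], [0, 0, 0, 110, 0, 2, 60], [0, 0, 0, 158, 0, 2, 60], [0, 0, 0, 158, 0, 2, 26], [0, 0, 0, 158, 0, 2, 20]],
  ],
  newtons=15,
)

```text
time: 3.15
position: [0.4995, 0.3328, 0.027]
tool_rot: [0.008, 1.568, -0.006]
ft_force: [0.1, -0.8, 1.0]
grip_width: 0.543
```

Request:
servo_tool(
  commands=[
    [[0, 0, 0, 0, 0, 0, 20], [0, 0, 0, 0, 0, 0, 20], [0, 0, 0, 0, 0, 0, 20]],
  ],
)

```text
time: 3.52
position: [0.4988, 0.3333, 0.0266]
tool_rot: [0.007, 1.568, -0.005]
ft_force: [-0.8, -0.2, 7.4]
grip_width: 0.343
```

```bash
python3 -c "
from h import *
go((.65,.109,.20),.0)"
```

```text
t 3.52 pos [0.4988 0.3333 0.0266] F [-0.8 -0.2  7.4] grip 29.8 -> turn [-0.4  0.2 -0. ] shift [-173.2 -223.   153.4]
```

Request:
servo_tool(
  commands=[
    [[0, 0, 0, -20, 0, 0, 20], [0, 0, 0, -60, 0, 0, 20], [0, 0, 0, -115, 0, 0, 20], [0, 0, 0, -115, -50, 34, 20], [0, 0, 0, -115, -100, 69, 20]],
  ],
)

```text
time: 4.15
position: [0.567, 0.2321, 0.1423]
tool_rot: [0.004, 1.567, -0.003]
ft_force: [1.1, -1.1, -0.5]
grip_width: 0.337
```

Request:
servo_tool(
  commands=[
    [[0, 0, 0, 0, -50, 34, 20], [0, 0, 0, 0, -100, 69, 20], [0, 0, 0, 0, -123, 84, 20], [0, 0, 0, 0, -123, 84, 20], [0, 0, 0, 0, -123, 84, 20]],
  ],
)

```text
time: 4.78
position: [0.6483, 0.1105, 0.1403]
tool_rot: [0.005, 1.571, -0.003]
ft_force: [0.5, 0.3, -1.0]
grip_width: 0.341
```

```bash
python3 look.py w_b2 black .65 .109 .0396
```

```text
t 4.78 pos [0.6483 0.1105 0.1403] F [ 0.5  0.3 -1. ] grip 29.6 -> turn [-0.3  0.  -0.1] shift [100.7  -1.7   1.7]
(array([  4.1, 226.4]), [0, 214, 12, 24, 214]) [[0.4478 0.093  0.075 ]]
(array([113.1, 226.6]), [66, 215, 94, 22, 1373]) [[0.5359 0.0926 0.075 ]]
(array([390.8, 225.9]), [344, 215, 97, 20, 1363]) [[0.7569 0.092  0.075 ]]
(array([504.3, 226.2]), [495, 214, 17, 25, 347]) [[0.8486 0.0911 0.075 ]]
(array([164.5, 282.3]), [103, 246, 112, 54, 1454]) [[0.5731 0.0431 0.075 ]]
(array([268.8, 280.1]), [213, 265, 119, 28, 2365]) [[0.6602 0.0448 0.075 ]]
(array([234.9, 340.6]), [0, 267, 512, 117, 31829]) [[ 0.6307 -0.0144  0.075 ]]
(array([398.1, 281.8]), [354, 274, 86, 14, 692]) [[0.7684 0.0424 0.075 ]]
(array([488.4, 373.6]), [464, 363, 48, 21, 934]) [[ 0.8633 -0.053   0.075 ]]
```

View pics/w_b2.png

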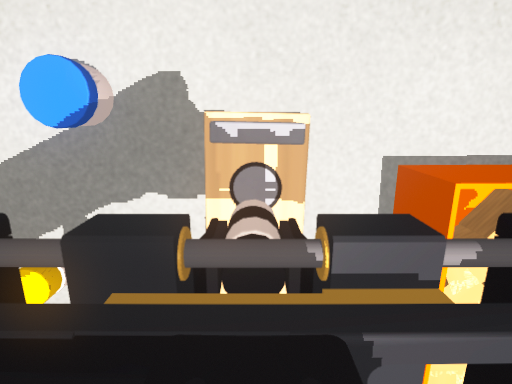

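The bottle is held upright and just occludes the lower edge of mark_4. The mark's circle is centred near (256,187).

```bash
python3 - <<'E'
from bench import vision
from h import *
i=vision.camera_info("wrist")
print(onplane(i,[(256,187),(230,187),(282,187),(256,162)],.012).round(4))
go((.65,.109,.04),0)
E
```

```text
[[0.6501 0.1105 0.012 ]
 [0.6246 0.1106 0.012 ]
 [0.6756 0.1104 0.012 ]
 [0.6502 0.1351 0.012 ]]
t 4.83 pos [0.648  0.111  0.1403] F [-0.6  0.1 -0.8] grip 29.6 -> turn [-0.2  0.  -0.1] shift [100.3  -2.1   1.9]
```

Request:
servo_tool(
  commands=[
    [[0, 0, 0, 40, -1, 2, 20], [0, 0, 0, 75, -1, 2, 20], [0, 0, 0, 92, -1, 2, 20], [0, 0, 0, 99, -1, 2, 20], [0, 0, 0, 99, -1, 2, 20]],
  ],
)

```text
time: 5.45
position: [0.6513, 0.1082, 0.0413]
tool_rot: [0.005, 1.57, -0.005]
ft_force: [1.1, -0.3, 0.1]
grip_width: 0.339
```

```bash
python3 -c "
from h import *
go((.65,.11,.0386),0)"
```

```text
t 5.45 pos [0.6513 0.1082 0.0413] F [ 1.1 -0.3  0.1] grip 29.5 -> turn [-0.4  0.  -0. ] shift [ 2.7  1.8 -1.3]
```

Request:
servo_tool(
  commands=[
    [[0, 0, 0, 2, 1, -1, 20], [0, 0, 0, 3, 1, -1, 20], [0, 0, 0, 3, 1, -1, 20]],
  ],
)

```text
time: 5.82
position: [0.6505, 0.1089, 0.0386]
tool_rot: [0.006, 1.569, -0.006]
ft_force: [-1.9, -0.3, 4.6]
grip_width: 0.344
```

```bash
python3 -c "
from h import *
go((.65,.11,.0386),0)"
```

```text
t 5.83 pos [0.6505 0.1089 0.0386] F [-1.9 -0.3  4.6] grip 29.9 -> turn [-0.4  0.1 -0. ] shift [ 0.   1.1 -0.5]
```

Request:
servo_tool(
  commands=[
    [[0, 0, 0, 0, 0, 0, 50], [0, 0, 0, 0, 0, 0, 60], [0, 0, 0, 0, 0, 0, 60], [0, 0, 0, -40, 0, 0, 60], [0, 0, 0, -100, 0, 0, 60]],
  ],
)

```text
time: 6.45
position: [0.6485, 0.1077, 0.1363]
tool_rot: [0.005, 1.576, -0.006]
ft_force: [0.4, -0.1, 0.1]
grip_width: 0.681
```

Request:
servo_tool(
  commands=[
    [[0, 0, 0, -62, 0, 0, 60], [0, 0, 0, -62, -28, -55, 60], [0, 0, 0, -62, -56, -110, 60], [0, 0, 0, -62, -56, -160, 60], [0, 0, 0, -62, -56, -160, 60]],
  ],
)

```text
time: 7.08
position: [0.4865, 0.0529, 0.1994]
tool_rot: [0.002, 1.571, -0.011]
ft_force: [0.6, 0.5, -0.2]
grip_width: 0.686
```

```bash
python3 look.py w_y yellow .477 .0535 .045; python3 - <<'E'
from bench import vision
from h import *
im=vision.get_image("top");cv2.imwrite("pics/top1.png",im[...,::-1])
b=blobs(im,"black",(200,250,125,165))[0];print(b,[onplane(vision.camera_info("top"),[x[0]],.084).round(4) for x in b])
E
```

```text
t 7.08 pos [0.4865 0.0529 0.1994] F [ 0.6  0.5 -0.2] grip 59.7 -> turn [-0.5 -0.   0.3] shift [154.4   1.5  -9.5]
(array([243.4, 191.3]), [226, 174, 35, 36, 970]) [[0.4771 0.0544 0.1   ]]
[] []
```

View pics/w_y.png

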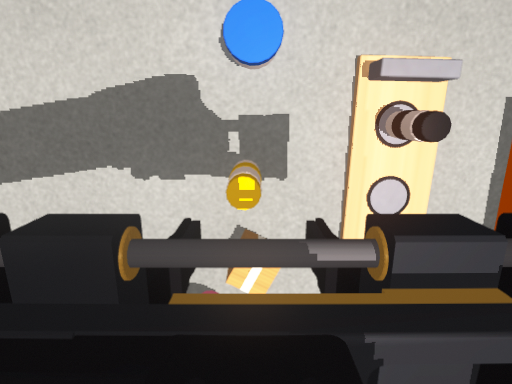

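Black stands upright on mark_4 at about (400,125), and the yellow cap is at (243,190), which gives (0.477, 0.054).

Request:
servo_tool(
  commands=[
    [[0, 0, 0, 40, 1, -9, 60], [0, 0, 0, 95, 1, -9, 60], [0, 0, 0, 150, 1, -9, 60], [0, 0, 0, 156, 1, -9, 60], [0, 0, 0, 156, 1, -9, 28]],
  ],
)

```text
time: 7.8
position: [0.4819, 0.0558, 0.0443]
tool_rot: [0.007, 1.57, -0.004]
ft_force: [0.4, 0.5, 0.7]
grip_width: 0.638
```

Request:
servo_tool(
  commands=[
    [[0, 0, 0, 0, 0, 0, 22], [0, 0, 0, 0, 0, 0, 22], [0, 0, 0, 0, 0, 0, 22], [0, 0, 0, 0, 0, 0, 22]],
  ],
)

```text
time: 8.3
position: [0.4812, 0.0547, 0.0446]
tool_rot: [0.005, 1.569, -0.006]
ft_force: [-1.0, 0.2, 6.1]
grip_width: 0.387
```

```bash
python3 -c "
from h import *
go((.648,.025,.17),.0)"
```

```text
t 8.3 pos [0.4812 0.0547 0.0446] F [-1.   0.2  6.1] grip 33.7 -> turn [-0.4  0.1  0. ] shift [-125.2  -28.5  167.2]
```

Request:
servo_tool(
  commands=[
    [[0, 0, 0, -20, 0, 0, 22], [0, 0, 0, -70, 0, 0, 22], [0, 0, 0, -125, 0, 0, 22], [0, 0, 0, -125, -14, 56, 22], [0, 0, 0, -125, -28, 112, 22]],
  ],
)

```text
time: 8.93
position: [0.5952, 0.0242, 0.1734]
tool_rot: [0.003, 1.563, -0.011]
ft_force: [0.5, 1.2, 0.5]
grip_width: 0.387
```

Request:
servo_tool(
  commands=[
    [[0, 0, 0, 0, 0, 55, 22], [0, 0, 0, 0, 0, 55, 22], [0, 0, 0, 0, 0, 55, 22]],
  ],
)

```text
time: 9.3
position: [0.6468, 0.0262, 0.1689]
tool_rot: [0.006, 1.572, -0.004]
ft_force: [-0.5, -0.3, -0.8]
grip_width: 0.385
```

```bash
python3 look.py w_y2 yellow .648 .025 .0576
```

```text
t 9.3 pos [0.6468 0.0262 0.1689] F [-0.5 -0.3 -0.8] grip 33.5 -> turn [-0.4 -0.  -0.1] shift [111.3  -1.3   1.3]
(array([460.8, 110.7]), [430, 65, 82, 158, 1437]) [[0.7997 0.0961 0.1   ]]
(array([251.4, 213.2]), [223, 202, 60, 36, 669]) [[0.6445 0.0178 0.1   ]]
(array([254.4, 280.8]), [216, 268, 78, 26, 1954]) [[ 0.6466 -0.0421  0.1   ]]
```

View pics/w_y2.png

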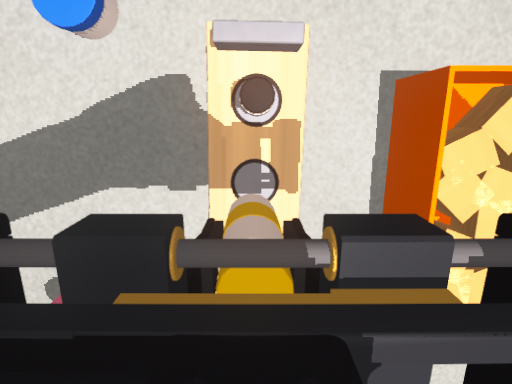

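```bash
python3 - <<'E'
from bench import vision
from h import *
i=vision.camera_info("wrist")
im=cv2.imread("pics/w_y2.png")
cv2.imwrite("pics/crop1.png",cv2.resize(im[60:215,200:320],None,fx=4.5,fy=3.8,interpolation=cv2.INTER_NEAREST)[:590])
E
```

```text
(no output)
```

View pics/crop1.png

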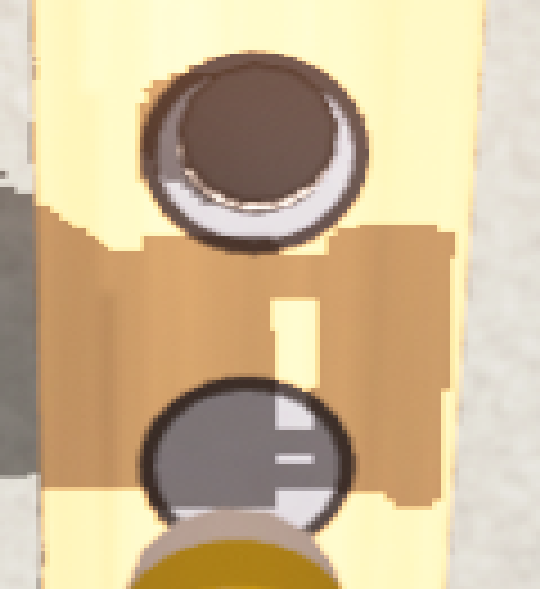

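```bash
python3 - <<'E'
from bench import vision
from h import *
i=vision.camera_info("wrist")
print("cap",onplane(i,[(257.4,95.5),(240,95.5),(274.9,95.5)],.087).round(4));print("m4,m3",onplane(i,[(256.8,100.1),(255,184.4)],.012).round(4))
go((.648,.025,.0576),0)
E
```

```text
cap [[0.6495 0.1081 0.087 ]
 [0.6361 0.1082 0.087 ]
 [0.663  0.108  0.087 ]]
m4,m3 [[0.65   0.1087 0.012 ]
 [0.6478 0.0217 0.012 ]]
t 9.35 pos [0.6465 0.0261 0.1694] F [ 0.2 -0.2 -0.5] grip 33.6 -> turn [-0.4  0.   0. ] shift [111.8  -1.1   1.5]
```

Black's cap and mark_4 agree within 1 mm.

Request:
servo_tool(
  commands=[
    [[0, 0, 0, 50, -2, 1, 22], [0, 0, 0, 95, -2, 1, 22], [0, 0, 0, 106, -2, 1, 22], [0, 0, 0, 110, -2, 1, 22], [0, 0, 0, 110, -2, 1, 22]],
  ],
)

```text
time: 9.98
position: [0.6495, 0.0238, 0.0607]
tool_rot: [0.006, 1.568, -0.006]
ft_force: [-0.2, -0.5, -0.6]
grip_width: 0.385
```

```bash
python3 -c "
from h import *
go((.648,.024,.0566),0)"
```

```text
t 9.97 pos [0.6495 0.0238 0.0607] F [-0.2 -0.5 -0.6] grip 33.5 -> turn [-0.4  0.2  0. ] shift [ 4.1  0.2 -1.5]
```

Request:
servo_tool(
  commands=[
    [[0, 0, 0, 3, 0, -1, 22], [0, 0, 0, 4.5, 0, -1, 22], [0, 0, 0, 4.5, 0, -1, 22]],
  ],
)

```text
time: 10.35
position: [0.648, 0.0239, 0.0563]
tool_rot: [0.005, 1.569, -0.006]
ft_force: [-2.7, -0.3, 9.0]
grip_width: 0.388
```

Request:
servo_tool(
  commands=[
    [[0, 0, 0, 0, 0, 0, 55], [0, 0, 0, 0, 0, 0, 60], [0, 0, 0, 0, 0, 0, 60], [0, 0, 0, -50, 0, 0, 60], [0, 0, 0, -110, 0, 0, 60]],
  ],
)

```text
time: 10.98
position: [0.6464, 0.0232, 0.1637]
tool_rot: [0.006, 1.574, -0.006]
ft_force: [0.9, -0.7, -0.9]
grip_width: 0.685
```

Request:
servo_tool(
  commands=[
    [[0, 0, 0, -40, -30, -20, 60], [0, 0, 0, -50, -75, -60, 60], [0, 0, 0, -50, -122, -100, 60], [0, 0, 0, -50, -170, -138, 60], [0, 0, 0, -50, -217, -176, 60]],
  ],
)

```text
time: 11.6
position: [0.4683, -0.1937, 0.214]
tool_rot: [0.005, 1.571, -0.007]
ft_force: [1.7, -0.7, -0.1]
grip_width: 0.687
```

Request:
servo_tool(
  commands=[
    [[0, 0, 0, 0, -10, -2, 60], [0, 0, 0, 0, -10, -2, 60]],
  ],
)

```text
time: 11.85
position: [0.4678, -0.2026, 0.2141]
tool_rot: [0.007, 1.57, -0.007]
ft_force: [0.3, 0.1, -1.1]
grip_width: 0.69
```

```bash
python3 look.py w_p purple .47 -.203 .07
```

```text
t 11.85 pos [ 0.4678 -0.2026  0.2141] F [ 0.3  0.1 -1.1] grip 60.1 -> turn [-0.5  0.  -0. ] shift [144.1  -0.4   2.1]
(array([256.3, 195. ]), [237, 174, 40, 42, 1302]) [[ 0.4698 -0.2013  0.125 ]]
```

View pics/w_p.png

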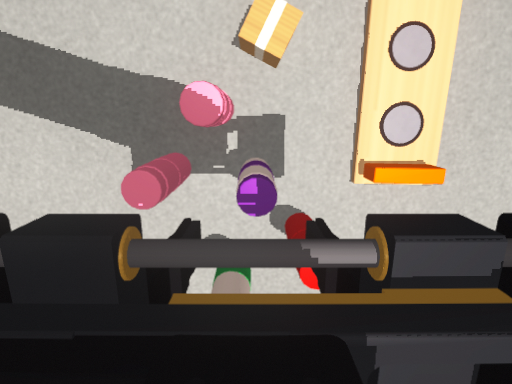

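Purple cap at (256,195), giving (0.470, -0.202). The red decoy at (300,235) and the pinks leave finger room, and at TCP z of 0.072 the gripper body clears their tops.

Request:
servo_tool(
  commands=[
    [[0, 0, 0, 50, 1, 1, 60], [0, 0, 0, 100, 1, 1, 60], [0, 0, 0, 138, 1, 1, 60], [0, 0, 0, 142, 1, 1, 60], [0, 0, 0, 142, 1, 1, 32]],
  ],
)

```text
time: 12.52
position: [0.4703, -0.1999, 0.0731]
tool_rot: [0.004, 1.569, -0.003]
ft_force: [-0.0, -0.5, -0.6]
grip_width: 0.638
```

Request:
servo_tool(
  commands=[
    [[0, 0, 0, 0, 0, 0, 26], [0, 0, 0, 0, 0, 0, 26], [0, 0, 0, 0, 0, 0, 26], [0, 0, 0, 0, 0, 0, 26]],
  ],
)

```text
time: 13.02
position: [0.4699, -0.2017, 0.0734]
tool_rot: [0.005, 1.569, -0.007]
ft_force: [0.6, 1.0, 6.0]
grip_width: 0.436
```

Request:
servo_tool(
  commands=[
    [[0, 0, 0, -20, 0, 0, 26], [0, 0, 0, -70, 0, 0, 26], [0, 0, 0, -125, 0, 0, 26], [0, 0, 0, -165, 0, 0, 26], [0, 0, 0, -165, 30, 50, 26]],
  ],
)

```text
time: 13.65
position: [0.5187, -0.1771, 0.2424]
tool_rot: [0.006, 1.566, -0.023]
ft_force: [0.9, -0.4, -1.3]
grip_width: 0.429
```

```bash
python3 -c "
from h import *
go((.646,-.061,.21),.0)"
```

```text
t 13.65 pos [ 0.5187 -0.1771  0.2424] F [ 0.9 -0.4 -1.3] grip 37.3 -> turn [-1.   0.2  0.6] shift [ 31.7 118.8 125. ]
```

Request:
servo_tool(
  commands=[
    [[0, 0, 0, 0, 38, 42, 26], [0, 0, 0, 15, 76, 84, 26], [0, 0, 0, 30, 112, 126, 26], [0, 0, 0, 30, 112, 126, 26], [0, 0, 0, 30, 112, 126, 26]],
  ],
)

```text
time: 14.28
position: [0.6453, -0.0609, 0.2073]
tool_rot: [0.005, 1.572, -0.006]
ft_force: [-0.1, -0.3, -1.4]
grip_width: 0.426
```

```bash
python3 look.py w_p2 yellow .646 -.061 .0854
```

```text
t 14.28 pos [ 0.6453 -0.0609  0.2073] F [-0.1 -0.3 -1.4] grip 37.1 -> turn [-0.4 -0.1  0. ] shift [ 1.219e+02 -1.000e-01  8.000e-01]
(array([254.6,  96.1]), [236, 77, 38, 40, 1192]) [[0.6462 0.0222 0.1   ]]
```

View pics/w_p2.png

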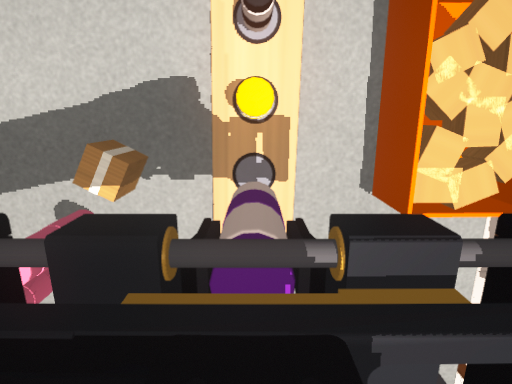

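Yellow is upright on mark_3, with its cap at (255,96) inside the rim centred at (255,99). Mark_2 is at about (254,174).

```bash
python3 - <<'E'
from bench import vision
from h import *
i=vision.camera_info("wrist")
print(onplane(i,[(255.5,99.5),(254,174.5)],.012).round(4),onplane(i,[(254.6,96.3)],.112).round(4))
go((.646,-.061,.0854),0)
E
```

```text
[[ 0.648   0.0229  0.012 ]
 [ 0.6456 -0.0631  0.012 ]] [[0.6464 0.02   0.112 ]]
t 14.32 pos [ 0.6453 -0.0621  0.2078] F [-0.6 -1.  -1.3] grip 37.6 -> turn [-0.5 -0.   0.1] shift [122.4   1.3   0.7]
```

Request:
servo_tool(
  commands=[
    [[0, 0, 0, 50, 0, 1, 26], [0, 0, 0, 100, 0, 1, 26], [0, 0, 0, 115, 0, 1, 26], [0, 0, 0, 119, 0, 1, 26], [0, 0, 0, 119, 0, 1, 26]],
  ],
)

```text
time: 14.95
position: [0.648, -0.061, 0.0902]
tool_rot: [0.006, 1.568, -0.007]
ft_force: [0.2, 0.0, -0.6]
grip_width: 0.433
```

Request:
servo_tool(
  commands=[
    [[0, 0, 0, 3, 0, -2, 26], [0, 0, 0, 5, 0, -2, 26], [0, 0, 0, 5, 0, -2, 26]],
  ],
)

```text
time: 15.32
position: [0.646, -0.0603, 0.0852]
tool_rot: [0.005, 1.568, -0.006]
ft_force: [0.6, -0.2, 6.6]
grip_width: 0.432
```

Request:
servo_tool(
  commands=[
    [[0, 0, 0, 0, 0, 0, 60], [0, 0, 0, 0, 0, 0, 64], [0, 0, 0, 0, 0, 0, 64], [0, 0, 0, -50, 0, 0, 64], [0, 0, 0, -110, 0, 0, 64]],
  ],
)

```text
time: 15.95
position: [0.6437, -0.0607, 0.1927]
tool_rot: [0.006, 1.574, -0.005]
ft_force: [0.8, -0.4, 0.6]
grip_width: 0.73
```

Request:
servo_tool(
  commands=[
    [[0, 0, 0, -40, -30, -20, 64], [0, 0, 0, -40, -75, -55, 64], [0, 0, 0, -40, -122, -92, 64], [0, 0, 0, -40, -170, -130, 64], [0, 0, 0, -40, -217, -168, 64]],
  ],
)

```text
time: 16.58
position: [0.4736, -0.2777, 0.233]
tool_rot: [0.005, 1.571, -0.006]
ft_force: [0.9, -1.0, 0.5]
grip_width: 0.733
```

Request:
servo_tool(
  commands=[
    [[0, 0, 0, 0, -42, -35, 64], [0, 0, 0, 0, -42, -35, 64], [0, 0, 0, 0, -42, -35, 64]],
  ],
)

```text
time: 16.95
position: [0.4402, -0.3174, 0.2331]
tool_rot: [0.006, 1.57, -0.005]
ft_force: [0.7, 0.3, 0.4]
grip_width: 0.74
```

```bash
python3 look.py w_g green .4425 -.32 .093
```

```text
t 16.95 pos [ 0.4402 -0.3174  0.2331] F [0.7 0.3 0.4] grip 64.4 -> turn [-0.4  0.  -0. ] shift [140.1  -2.6   2.3]
(array([255.6, 199.7]), [233, 176, 46, 48, 1668]) [[ 0.4414 -0.3186  0.15  ]]
```

View pics/w_g.png

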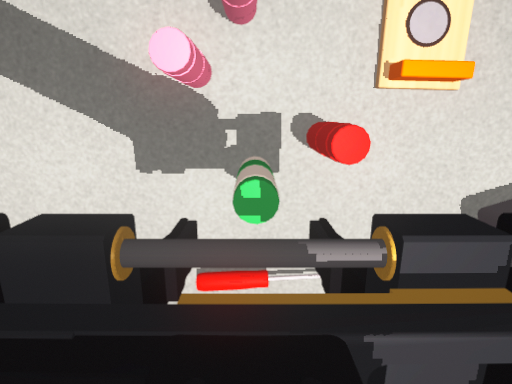

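Green cap at (256,199), giving (0.441, -0.319), with clear room around it.

Request:
servo_tool(
  commands=[
    [[0, 0, 0, 50, -2, 1, 64], [0, 0, 0, 100, -2, 1, 64], [0, 0, 0, 134, -2, 1, 64], [0, 0, 0, 138, -2, 1, 64], [0, 0, 0, 138, -2, 1, 36]],
  ],
)

```text
time: 17.62
position: [0.4424, -0.3192, 0.0961]
tool_rot: [0.004, 1.569, -0.004]
ft_force: [-0.2, -0.8, 0.4]
grip_width: 0.684
```

Request:
servo_tool(
  commands=[
    [[0, 0, 0, 0, 0, 0, 30], [0, 0, 0, 0, 0, 0, 30], [0, 0, 0, 0, 0, 0, 30], [0, 0, 0, 0, 0, 0, 30]],
  ],
)

```text
time: 18.12
position: [0.4419, -0.3206, 0.0964]
tool_rot: [0.004, 1.569, -0.007]
ft_force: [0.6, 0.3, 5.3]
grip_width: 0.478
```

Request:
servo_tool(
  commands=[
    [[0, 0, 0, -20, 0, 0, 30], [0, 0, 0, -70, 0, 0, 30], [0, 0, 0, -125, 0, 0, 30], [0, 0, 0, -165, 0, 0, 30], [0, 0, 0, -165, 0, 0, 30]],
  ],
)

```text
time: 18.75
position: [0.4423, -0.3206, 0.2639]
tool_rot: [0.002, 1.567, -0.009]
ft_force: [0.8, 0.1, -2.5]
grip_width: 0.477
```

```bash
python3 -c "
from h import *
go((.6438,-.146,.23),.0)"
```

```text
t 18.75 pos [ 0.4423 -0.3206  0.2639] F [ 0.8  0.1 -2.5] grip 41.5 -> turn [-0.4  0.2  0.3] shift [ 33.9 176.2 200.1]
```

Request:
servo_tool(
  commands=[
    [[0, 0, 0, 0, 40, 46, 30], [0, 0, 0, 0, 80, 92, 30], [0, 0, 0, 0, 120, 138, 30], [0, 0, 0, 10, 160, 184, 30], [0, 0, 0, 32, 174, 201, 30]],
  ],
)

```text
time: 19.38
position: [0.6449, -0.1419, 0.2268]
tool_rot: [0.003, 1.571, 0.002]
ft_force: [-0.1, -0.8, -2.5]
grip_width: 0.478
```

Request:
servo_tool(
  commands=[
    [[0, 0, 0, 0, 0, 0, 30], [0, 0, 0, 0, 0, 0, 30]],
  ],
)

```text
time: 19.62
position: [0.6421, -0.1487, 0.2274]
tool_rot: [0.006, 1.573, -0.007]
ft_force: [0.7, -0.1, -1.7]
grip_width: 0.475
```

```bash
python3 look.py w_g2 purple .6438 -.146 .1084
```

```text
t 19.62 pos [ 0.6421 -0.1487  0.2274] F [ 0.7 -0.1 -1.7] grip 41.3 -> turn [-0.5 -0.1  0. ] shift [119.    2.8   1.9]
(array([257.3,  90.3]), [236, 68, 43, 46, 1545]) [[ 0.6453 -0.0613  0.125 ]]
```

View pics/w_g2.png

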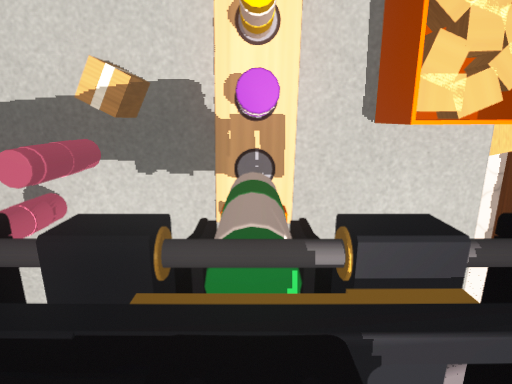

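Purple is upright on mark_2, with its cap at (257,90) inside the rim. The green bottle is held above mark_1, whose circle is near (255,168), so I'm lowering it.

Request:
servo_tool(
  commands=[
    [[0, 0, 0, 50, 2, 1, 30], [0, 0, 0, 98, 2, 1, 30], [0, 0, 0, 112, 2, 1, 30], [0, 0, 0, 115, 2, 1, 30], [0, 0, 0, 115, 2, 1, 30]],
  ],
)

```text
time: 20.3
position: [0.6454, -0.1459, 0.1153]
tool_rot: [0.006, 1.568, -0.007]
ft_force: [-0.1, -0.9, -3.1]
grip_width: 0.479
```

```bash
python3 -c "
from h import *
go((.6438,-.146,.1084),.0)"
```

```text
t 20.3 pos [ 0.6454 -0.1459  0.1153] F [-0.1 -0.9 -3.1] grip 41.6 -> turn [-0.5  0.2  0. ] shift [ 6.9 -0.1 -1.6]
```

Request:
servo_tool(
  commands=[
    [[0, 0, 0, 4, 0, -2, 30], [0, 0, 0, 7, 0, -2, 30], [0, 0, 0, 7, 0, -2, 30], [0, 0, 0, 7, 0, -2, 30]],
  ],
)

```text
time: 20.8
position: [0.643, -0.1455, 0.1084]
tool_rot: [0.005, 1.569, -0.007]
ft_force: [-1.6, 0.0, 5.7]
grip_width: 0.473
```

Contact. Releasing, rising straight up, then backing the arm off to look.

Request:
servo_tool(
  commands=[
    [[0, 0, 0, 0, 0, 0, 62], [0, 0, 0, 0, 0, 0, 66], [0, 0, 0, 0, 0, 0, 66], [0, 0, 0, -50, 0, 0, 66], [0, 0, 0, -110, 0, 0, 66]],
  ],
)

```text
time: 21.42
position: [0.6412, -0.1456, 0.2158]
tool_rot: [0.006, 1.574, -0.005]
ft_force: [1.1, -1.5, 0.2]
grip_width: 0.754
```

Request:
servo_tool(
  commands=[
    [[0, 0, 0, -30, -50, 0, 66], [0, 0, 0, -30, -105, -10, 66], [0, 0, 0, -30, -160, -30, 66], [0, 0, 0, -30, -215, -50, 66], [0, 0, 0, -30, -270, -70, 66]],
  ],
)

```text
time: 22.05
position: [0.5693, -0.4167, 0.246]
tool_rot: [0.006, 1.571, -0.006]
ft_force: [0.5, -0.1, -0.3]
grip_width: 0.759
```

```bash
python3 - <<'E'
from bench import vision
from h import *
it,is_=vision.camera_info("top"),vision.camera_info("side")
t,s=vision.get_image("top"),vision.get_image("side")
cv2.imwrite("pics/top2.png",t[...,::-1]);cv2.imwrite("pics/side2.png",s[...,::-1])
M=dict(green=(.6438,-.146),purple=(.646,-.061),yellow=(.648,.024),black=(.65,.109))
for c,m in M.items():
    bt=[b for b in blobs(t,c,(205,340,115,165))[0]]
    bs=[b for b in blobs(s,c,(275,350,110,240))[0]]
    print(c,m,[(b[0],b[1][4],onplane(it,[b[0]],H[c]+.009).round(4)[0,:2]) for b in bt],[(b[0],b[1][4],onplane(is_,[b[0]],H[c]+.005).round(4)[0,:2]) for b in bs])
E
```

```text
green (0.6438, -0.146) [(array([326.2, 135.8]), 213, array([ 0.6415, -0.1443]))] [(array([334.3, 189.3]), 236, array([ 0.6444, -0.1444]))]
purple (0.646, -0.061) [(array([289.4, 137. ]), 168, array([ 0.6448, -0.061 ])), (array([286. , 151.1]), 21, array([ 0.6104, -0.0531]))] [(array([319.9, 166.7]), 173, array([ 0.6475, -0.0612]))]
yellow (0.648, 0.024) [(array([254.1, 138.9]), 142, array([0.6462, 0.0226]))] [(array([305.9, 148.5]), 158, array([0.646 , 0.0195])), (array([303.6, 170. ]), 66, array([ 0.621 , -0.0404]))]
black (0.65, 0.109) [(array([218.8, 140.8]), 79, array([0.6473, 0.1099]))] [(array([345.4, 234.7]), 66, array([ 0.656 , -0.2024]))]
```

View pics/side2.png

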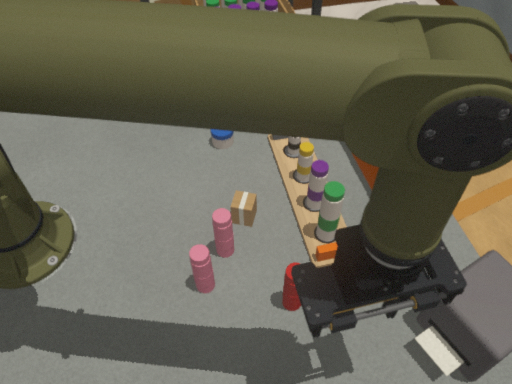

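View pics/top2.png

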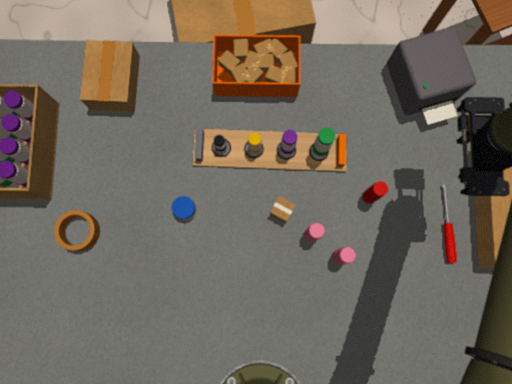

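```bash
python3 -c "
from bench import close_job,ctrl
print(ctrl.get_state()['time'],ctrl.get_state()['qd'].round(3));close_job()"
```

```text
22.15 [-0.054 -0.017 -0.063  0.048 -0.071 -0.009 -0.045]
the job is handed in; nothing more can be done
```

The four bottles now stand in height order on the board, and I handed the job in at about 22 s of the 112 s allowed. Green is on mark_1 beside the orange stop, then purple on mark_2, yellow on mark_3 and black on mark_4. I placed them shortest first, gripping each from above with the jaws across the row.

- **Position:** the last top, side and wrist views show all four upright and released. Green, purple and black measure within about 3 mm of their mark centres. Yellow reads about 3 mm off centre towards -y in the top and wrist views. I left it because it sits well inside its mark.
- **Checks that failed or disagreed:** the final side view could not measure black, because the arm hid its cap. The side view put yellow about 3 mm further towards -y than the top view did.
- **Left alone:** the jar, the carton and the pink and red bottles look unmoved and upright. The arm was clear of everything, though its joints still showed a small residual motion, at most 0.07 rad/s, when I handed in.

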